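Lengthen the inspection camera's telescopic arm by one hole

ROBOT

A 6-joint arm with a two-finger parallel gripper is mounted at the origin on the work surface. World frame = base frame: x ahead of the robot, y to its left, z up, the work surface at z = 0. Lengths are in mm, angles in rad, forces in N, time in s.
With the tool pointing down it reaches from about 375 to 825 mm from the base axis. Payload 5.5 kg.
Tool frame: the origin (TCP) lies at the very end of the fingers, on their centre line; the grasp point (between the pads) lies 19 mm behind it; z points along the fingers, y is the line along which they close (so a half turn about z gives the same grasp; the last joint's range is limited). The gripper opens to 85 mm and grips with 20 to 120 N. Pads are 22 mm wide; open, the fingers measure 114 mm over their backs; the gripper's body (76 mm by 85 mm) begins 54 mm behind the grasp point. The pads swing forward as they close: fully open they stand 13 mm farther back than shut.
Start: joints at [1.184, 0.314, -0.047, 1.21, 0, 1.571], TCP at [226.332, 555.669, 206.399] pointing down, gripper open.
Joint ranges: [-2.67, 2.67], [-0.69, 1.73], [-1.03, 1.25], [-2.08, 2.16], [-1.42, 1.45], [-3.14, 3.14]. Speed limits (rad/s): [2.39, 2.39, 3.01, 3.14, 3.14, 3.14].

INTERFACE

Orientations are given as a 3x3 rotation matrix whose columns are the frame's x, y, z axes.
In Python, from workcell import env, viewer, ticket, finder gives the robot as it stands. The module is installed in compiled form; this text tells all that it offers.
- The arm moves only by the tool carry_out, never from a script. Its argument "moves" is a list of rows, each an object of numbers: "tx", "ty", "tz": the shift along the tool's x, y, z in mm; "rx", "ry", "rz": the turn, a rotation vector about the tool's x, y, z in degrees; "gripper": the opening, from -1 (shut) to 1 (fully open). In form: [{"tx": .., "ty": .., "tz": .., "rx": .., "ry": .., "rz": .., "gripper": ..}, ...]. A call has exactly 8 rows; each row is the pose to reach, as a shift and turn from the pose commanded when the call began, along the tool's axes at that moment; what a row does not reach only later rows make up. A row lasts 1/12 s, in which the tool goes at most 41.7 mm and 7.16 degrees, less where a joint would pass 70% of its speed; a pose out of reach is approached as far as the arm can. A call with a gripper value outside its range is refused whole. The fingers move at their own pace and stop on an object; "newtons" is the grip in N (left out, the last holds). Time passes only in rows, so rows that repeat a pose let the fingers close, or fill a call up. It gives the time, the measured TCP pose, the force, the opening and the grip force at its end, in the units of the state.
- env.observe(): the state, without advancing time (a new reading comes with each control period).
- viewer.snapshot(name): name is "side" or "top" or "wrist"; returns a dict with "frame" (480x640x3 uint8, red, green, blue), "depth" (480x640 float32, mm along the optical axis (not along the pixel's ray), 0 where there is no reading), "mtx" (3x3 intrinsics, pixels), "position" and "rotation" of the camera in the world; the wrist camera has in their place "T_tool_cam" (4x4, takes a point from camera to tool coordinates, whose origin is the TCP and whose axes are the flange's). Camera axes: x right, y up, looking along -z (the intrinsics and any distortion apply to the point x, -y, -z); pixel columns grow to the right and rows downward; lengths in mm; the calibration is good to about 2 mm. A picture is of the moment at which its call begins: read the wrist's pose just before it.
- ticket.finish_job(): hands the job in; it is judged then, once.
Trained networks look in the newest picture that a camera, given by its name, has taken for a name from the list of things; names that differ only in an ending like _2 or _b are one class to them, and where a whole thing is asked for, a point or a joint stands for the part that bears it (a point fixed in the world has none). Each returns a list of dicts, best first, with "p" (0 to 1); they miss things now and then, are a little off and sometimes report something else, mostly with a low value. They report only what shows in the picture. A call takes as long as a camera call.
- finder.recognise(camera, thing): "xyz" ([x, y, z] in mm, in the coordinates of the camera as it stood for that picture, good to about 4 mm: the middle of the surface that is visible of it).
- finder.masks_of(camera, thing): "pixels" (480x640 bool, what is visible of it).
The state is a dict: "clock": time; "qpos": joint angles; "joint_velocities": joint speeds; "tau": joint torques, N m; "position": TCP position; "orientation": TCP orientation; "ft_force": force on the tool from outside, world axes, zero at the start; "wrist_torque": the same for the moment, N m; "opening": opening from 0.0 (shut) to 1.0 (fully open); "grasp_force": force on a finger pad.
Only numpy, scipy, OpenCV 4.12 (cv2) and the standard library are available. Lean on these libraries where they do the work, as an engineer would, in place of code of your own. Each camera call takes 0.05 s, during which the arm holds its last target. There are 200 camera calls.

TASK

Make the telescopic arm that carries the square camera one hole longer: squeeze its spring button in, slide the white sleeve with the camera away from the post, and let the button pop out again through the next hole. Leave the arm with the round lamp set as it is, and let go when you are done.

Things in the scene. Friction and masses are not known exactly. Their poses are not given: they have to be found in the camera images.
- cam_press (a point): Point on the camera arm's tube axis (75 mm above the bench) behind its spring button; fixed. z up; y along the tube from post to camera, the way that lengthens it; x to the button's side. White sleeve 30 mm square (faces 15 mm off the axis) from y = -70 to +90 mm at the start. The 12 mm steel button sticks out 7 mm through a hole in the sleeve's +x face (dome 22 mm off the axis); -x face plain.
- cam_sleeve (a joint): Slide of the camera arm's sleeve on its fixed inner tube, m: 0 = button in the middle of three holes 40 mm apart (start), +0.040 = one hole longer, -0.040 = shorter; stops at +-0.044; 1.5 mm play in a hole; 2 N friction, some 10 to 15 N to start it over the pressed button. Its end carries the camera, a grey 46 mm square box, top 98 mm above the bench. Post behind: 46 mm square, 102 mm high.
- cam_button (a joint): Travel of the camera arm's button into the tube, m: 0 fully out, 0.007 flush with the sleeve's face, about 0.0095 under the sleeve's wall. Spring 3 N when out, 6 N at flush. It stays with the inner tube: pinch sleeve and button together across x and it goes flush; pull along y with that grip and the wall slides over it, keeping it down until the next hole comes.
- lamp_sleeve (a joint): Slide of the other arm's sleeve, m, same meaning; 0 at the start, to be left there. That arm is alike but carries a round flat lamp, 72 mm across, in place of the camera; it stands about parallel on the same tooling plate, some 180 mm to one side (nearer or farther).

How it is judged:
By the outcome, as a careful person would: the job done as asked, in the order asked, and still so for the second after the job is handed in, with the robot touching nothing.
It also fails if it takes over 29 s, if anything falls off the work surface, if the arm or the gripper's body presses on something with over 40 N, if the wrist force passes 120 N, or if a joint passes its speed limit or range.

## Working session

There is one attempt and no reset: what is moved stays moved. The work goes in short steps, Python scripts to look and compute and a tool call to move; the robot and the scene stay as the last step left them, time stands still between calls to the robot, and variables do not carry over. Pictures are saved under pics/ and viewed, at most 10 in all, crops included, and the job is handed in when it is done.

Besides the shell and the picture viewer there is one more tool, called after "Call:" as name(argument=value, ...), one argument or row to a line, values as JSON. carry_out: Moves the arm, as the interface text tells. Its arguments: {"type":"object","properties":{"moves":{"type":"array","items":{"type":"object","properties":{"tx":{"type":"number"},"ty":{"type":"number"},"tz":{"type":"number"},"rx":{"type":"number"},"ry":{"type":"number"},"rz":{"type":"number"},"gripper":{"type":"number"}}}},"newtons":{"type":"number"}},"required":["moves"]}

```bash
mkdir -p pics; cat > h.py <<'E'
import numpy as np, cv2
from workcell import env, viewer, ticket, finder
def world(s,cam,pts,st=None):
    pts=np.atleast_2d(pts)
    if 'T_tool_cam' in s:
        T=np.array(s['T_tool_cam']); p=pts@T[:3,:3].T+T[:3,3]
        return p@np.array(st['orientation']).T+np.array(st['position'])
    return pts@np.array(s['rotation']).T+np.array(s['position'])
def cloud(s,mask):
    v,u=np.nonzero(mask&(s['depth']>0)); d=s['depth'][v,u]; K=np.array(s['mtx'])
    return np.c_[(u-K[0,2])/K[0,0]*d,-(v-K[1,2])/K[1,1]*d,-d]
def save(s,n): cv2.imwrite('pics/'+n+'.png',s['frame'][:,:,::-1])
E
python3 - <<'E'
from h import *
st=env.observe(); print({k:np.round(v,3).tolist() for k,v in st.items()})
ims=[]
for c in ['top','side']:
    s=viewer.snapshot(c); save(s,c+'0')
    for t in ['cam_press','cam_sleeve','cam_button','lamp_sleeve']:
        for r in finder.recognise(c,t)[:3]: print(c,t,round(r['p'],2),world(s,c,r['xyz']).round(1))
E
```

```text
{'clock': 0.0, 'qpos': [1.184, 0.314, -0.048, 1.21, -0.0, 1.571], 'joint_velocities': [-0.0, 0.001, -0.001, -0.002, 0.0, 0.0], 'tau': [0.0, -53.96, 33.975, 0.019, -0.0, 0.0], 'position': [226.107, 555.117, 205.552], 'orientation': [[-0.926, 0.377, -0.001], [0.377, 0.926, -0.002], [-0.0, -0.002, -1.0]], 'ft_force': [-0.724, 0.038, -0.487], 'wrist_torque': [-0.006, -0.002, 0.0], 'grasp_force': 0.0, 'opening': 1.001}
top cam_press 0.84 [[699.5   8.   94. ]]
top cam_sleeve 0.56 [[685.3  85.4  91.3]]
top lamp_sleeve 0.9 [[474.7  88.8  88.1]]
side cam_press 0.65 [[690.6  52.9  90. ]]
side cam_sleeve 0.74 [[685.6 117.5  89. ]]
```

View pics/top0.png

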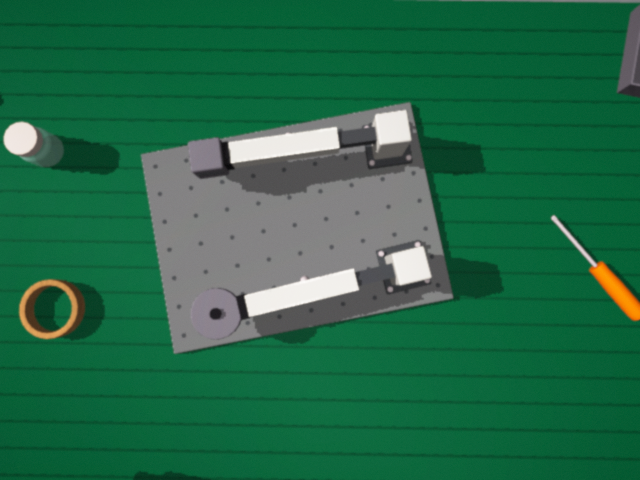

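View pics/side0.png

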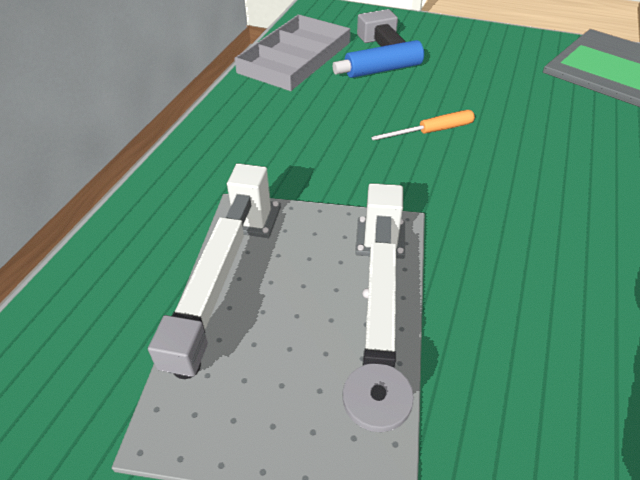

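The top view shows the camera (205,157), its sleeve at columns 230–340 and the post at (392,132). The button is a small bump on the far side at (288,134). The lamp arm is nearer, at row 290. Next I'll fit the sleeve axis.

```bash
python3 - <<'E'
from h import *
s=viewer.snapshot('top'); f=s['frame'].astype(int)
m=s['depth']>0; P=world(s,'top',cloud(s,m)); C=f[m]
w=(C.min(1)>190)&(abs(P[:,2]-90)<6)&(P[:,0]>600)&(P[:,0]<780)
Q=P[w]; print(len(Q),Q[:,2].mean())
c=np.array(cv2.minAreaRect(Q[:,:2].astype(np.float32))[0]); print(cv2.minAreaRect(Q[:,:2].astype(np.float32)))
vx,vy,x0,y0=cv2.fitLine(Q[:,:2].astype(np.float32),cv2.DIST_HUBER,0,.01,.01).ravel()
d=np.array([vx,vy])*np.sign(vy); n=np.array([d[1],-d[0]])
o=np.array([x0,y0]); t=(Q[:,:2]-o)@d; l=(Q[:,:2]-o)@n
print('dir',d,'o',o,'t',np.percentile(t,[0,1,99,100]),'l',np.percentile(l,[1,99]))
# bright pixels beyond +x face = button
w=(C.min(1)>120)&(P[:,2]>60)&(P[:,2]<92); r=(P[:,:2]-o)@n; a=(P[:,:2]-o)@d
for e in (1,-1):
    k=w&(r*e>16)&(r*e<27)&(abs(a)<60); print(e,k.sum(),a[k].round(),r[k].round(),P[k][:,2].round())
st=env.observe(); R=np.array(st['orientation'])
tc=(np.percentile(t,1)+np.percentile(t,99))/2
pr=o+d*(tc-10); print('press',pr,'yaw of n',np.degrees(np.arctan2(n[1],n[0])),'tool y yaw',np.degrees(np.arctan2(R[1,1],R[0,1])))
print('delta tool', R.T@(np.r_[pr,200]-st['position']))
E
```

```text
2223 91.12492314919098
((701.244384765625, 16.040977478027344), (34.41545867919922, 211.24813842773438), 9.00843334197998)
dir [-0.15809584  0.9874238 ] o [696.8508    42.902634] t [-132.86474484  -76.02702131   76.43911818   78.39326481] l [-14.84887834  14.70387551]
1 6 [ -6.  -7.  -9. -10. -12.  -4.] [20. 20. 19. 19. 19. 18.] [81. 80. 81. 80. 80. 81.]
-1 0 [] [] []
press [698.39921304  33.23185302] yaw of n 9.096388 tool y yaw 67.8381642087973
delta tool [-634.26032549 -305.77555126    6.40691745]
```

Call:
carry_out(
  moves=[
    {"tx": -40, "ty": -19, "tz": 5, "rz": 7},
    {"tx": -80, "ty": -38, "tz": 5, "rz": 14},
    {"tx": -120, "ty": -57, "tz": 5, "rz": 21},
    {"tx": -160, "ty": -76, "tz": 5, "rz": 28},
    {"tx": -195, "ty": -94, "tz": 5, "rz": 35},
    {"tx": -230, "ty": -110, "tz": 5, "rz": 42},
    {"tx": -265, "ty": -127, "tz": 5, "rz": 49},
    {"tx": -300, "ty": -144, "tz": 5, "rz": 56},
  ],
  newtons=60,
)

```text
validation failed for argument at $.mo...
```

```bash
cat > d.py <<'E'
from h import *
st=env.observe(); R=np.array(st['orientation'])
print(st['clock'],st['position'].round(1) if hasattr(st['position'],'round') else st['position'],np.round(R,3).tolist())
print('rz', np.degrees(np.arctan2(R[1,1],R[0,1]))-9.1, R.T@(np.r_[698.4,33.2,180]-st['position']))
E
python3 d.py
```

```text
0.55 [226.3 555.7 206.4] [[-0.926, 0.377, 0.0], [0.377, 0.926, 0.0], [-0.0, 0.0, -1.0]]
rz 58.73816420879729 [-634.27275729 -305.80524205   26.40691692]
```

Call:
carry_out(
  moves=[
    {"tx": -38, "ty": -18, "tz": 0, "rx": 0, "ry": 0, "rz": 7, "gripper": 1},
    {"tx": -76, "ty": -36, "tz": 0, "rx": 0, "ry": 0, "rz": 14, "gripper": 1},
    {"tx": -112, "ty": -54, "tz": 0, "rx": 0, "ry": 0, "rz": 21, "gripper": 1},
    {"tx": -148, "ty": -72, "tz": 0, "rx": 0, "ry": 0, "rz": 28, "gripper": 1},
    {"tx": -184, "ty": -90, "tz": 0, "rx": 0, "ry": 0, "rz": 35, "gripper": 1},
    {"tx": -220, "ty": -106, "tz": 0, "rx": 0, "ry": 0, "rz": 42, "gripper": 1},
    {"tx": -256, "ty": -123, "tz": 0, "rx": 0, "ry": 0, "rz": 49, "gripper": 1},
    {"tx": -292, "ty": -140, "tz": 0, "rx": 0, "ry": 0, "rz": 55, "gripper": 1},
  ],
  newtons=60,
)

```text
clock: 1.22
position: [445.0, 314.3, 206.7]
orientation: [[-0.217, 0.976, 0.0], [0.976, 0.217, 0.0], [0.0, 0.001, -1.0]]
ft_force: [0.9, 0.2, 0.5]
opening: 1.0
grasp_force: 0.0
```

```bash
python3 d.py
```

```text
1.2167 [445.  314.3 206.7] [[-0.217, 0.976, 0.0], [0.976, 0.217, 0.0], [0.0, 0.001, -1.0]]
rz 3.405295629027645 [-329.29610612  186.48489497   26.70697661]
```

Call:
carry_out(
  moves=[
    {"tx": -35, "ty": 20, "tz": 0, "rx": 0, "ry": 0, "rz": 3.7, "gripper": 1},
    {"tx": -70, "ty": 40, "tz": 0, "rx": 0, "ry": 0, "rz": 3.7, "gripper": 1},
    {"tx": -105, "ty": 60, "tz": 0, "rx": 0, "ry": 0, "rz": 3.7, "gripper": 1},
    {"tx": -140, "ty": 80, "tz": 0, "rx": 0, "ry": 0, "rz": 3.7, "gripper": 1},
    {"tx": -175, "ty": 100, "tz": 0, "rx": 0, "ry": 0, "rz": 3.7, "gripper": 1},
    {"tx": -210, "ty": 120, "tz": 0, "rx": 0, "ry": 0, "rz": 3.7, "gripper": 1},
    {"tx": -245, "ty": 140, "tz": 0, "rx": 0, "ry": 0, "rz": 3.7, "gripper": 1},
    {"tx": -280, "ty": 159, "tz": 0, "rx": 0, "ry": 0, "rz": 3.7, "gripper": 1},
  ],
)

```text
clock: 1.88
position: [662.4, 76.5, 206.5]
orientation: [[-0.159, 0.987, 0.0], [0.987, 0.159, 0.0], [0.0, 0.0, -1.0]]
ft_force: [0.5, 0.7, -0.4]
opening: 1.002
grasp_force: 0.0
```

```bash
python3 d.py
```

```text
1.8833 [662.4  76.5 206.5] [[-0.159, 0.987, 0.0], [0.987, 0.159, 0.0], [0.0, 0.0, -1.0]]
rz 0.02797365042337674 [-48.42038544  28.63292493  26.49405868]
```

Call:
carry_out(
  moves=[
    {"tx": -20, "ty": 12, "tz": 0, "rx": 0, "ry": 0, "rz": 0, "gripper": 1},
    {"tx": -40, "ty": 24, "tz": 0, "rx": 0, "ry": 0, "rz": 0, "gripper": 1},
    {"tx": -46, "ty": 28, "tz": 10, "rx": 0, "ry": 0, "rz": 0, "gripper": 1},
    {"tx": -46, "ty": 28, "tz": 26, "rx": 0, "ry": 0, "rz": 0, "gripper": 1},
    {"tx": -46, "ty": 28, "tz": 26, "rx": 0, "ry": 0, "rz": 0, "gripper": 1},
    {"tx": -46, "ty": 28, "tz": 26, "rx": 0, "ry": 0, "rz": 0, "gripper": 1},
    {"tx": -46, "ty": 28, "tz": 26, "rx": 0, "ry": 0, "rz": 0, "gripper": 1},
    {"tx": -46, "ty": 28, "tz": 26, "rx": 0, "ry": 0, "rz": 0, "gripper": 1},
  ],
)

```text
clock: 2.55
position: [696.2, 38.0, 181.5]
orientation: [[-0.16, 0.987, 0.001], [0.987, 0.16, 0.0], [-0.0, 0.001, -1.0]]
ft_force: [-0.4, -0.0, 0.2]
opening: 1.002
grasp_force: 0.0
```

```bash
python3 - <<'E'
from h import *
st=env.observe(); s=viewer.snapshot('wrist'); save(s,'w1'); R=np.array(st['orientation'])
print(st['position'])
for t in ['cam_button','cam_press','cam_sleeve']:
    for r in finder.recognise('wrist',t)[:2]: print(t,r['p'],(world(s,'wrist',r['xyz'],st)-st['position'])@R)
m=s['depth']>0; P=(world(s,'wrist',cloud(s,m),st)-st['position'])@R; C=s['frame'][m].astype(int)
z=st['position'][2]-P[:,2]
k=(C.min(1)>150)&(abs(z-90)<5)&(abs(P[:,1])<35); print(k.sum(),'x',np.percentile(P[k,0],[1,99]),'y',np.percentile(P[k,1],[1,50,99]),z[k].mean())
k=(z>70)&(z<86)&(P[:,1]>17)&(P[:,1]<30)&(abs(P[:,0])<40)&(C.min(1)>100);print(k.sum(),np.median(P[k],0),P[k].min(0),P[k].max(0))
E
```

```text
[696.22760238  38.03583931 181.47315286]
cam_button 0.67 [[ -3.81444476  21.7331466  103.96875456]]
cam_press 0.93 [[ 6.21197044 -2.88031109 93.47548534]]
cam_sleeve 0.93 [[54.86767234 -2.9005401  93.04856167]]
12456 x [-127.85890515   82.38810817] y [-16.59720105  -1.64825611  13.36372202] 88.58265442292692
56 [ -1.42802415  17.99836874 104.30243007] [ -6.43576152  17.01686993 101.38439403] [  2.28661267  20.11679413 108.57630547]
```

View pics/w1.png

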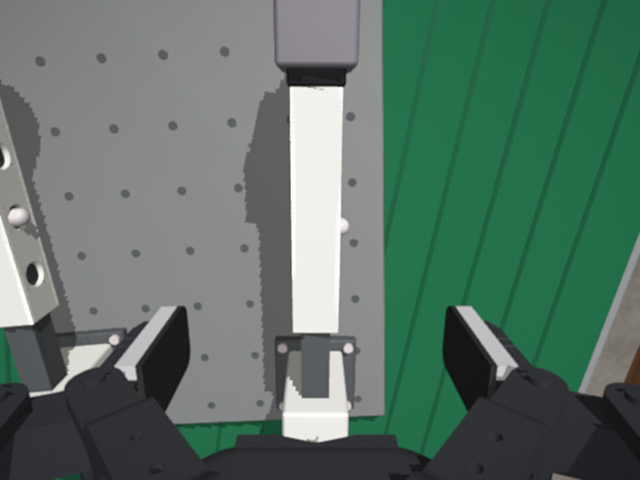

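The wrist view shows the sleeve at columns 290–342, the button at (343,226), the post at the bottom and the camera at the top. The grip point lies about 3 mm back along the tube and 2 mm to the side, so I'll descend there.

Call:
carry_out(
  moves=[
    {"tx": -3, "ty": -2, "tz": 20, "rx": 0, "ry": 0, "rz": 0, "gripper": 1},
    {"tx": -3, "ty": -2, "tz": 45, "rx": 0, "ry": 0, "rz": 0, "gripper": 1},
    {"tx": -3, "ty": -2, "tz": 70, "rx": 0, "ry": 0, "rz": 0, "gripper": 1},
    {"tx": -3, "ty": -2, "tz": 95, "rx": 0, "ry": 0, "rz": 0, "gripper": 1},
    {"tx": -3, "ty": -2, "tz": 115, "rx": 0, "ry": 0, "rz": 0, "gripper": 1},
    {"tx": -3, "ty": -2, "tz": 125, "rx": 0, "ry": 0, "rz": 0, "gripper": 1},
    {"tx": -3, "ty": -2, "tz": 125, "rx": 0, "ry": 0, "rz": 0, "gripper": 1},
    {"tx": -3, "ty": -2, "tz": 125, "rx": 0, "ry": 0, "rz": 0, "gripper": 1},
  ],
)

```text
clock: 3.42
position: [694.7, 34.0, 55.8]
orientation: [[-0.159, 0.987, -0.0], [0.987, 0.159, 0.0], [0.0, -0.0, -1.0]]
ft_force: [0.5, 0.1, -0.6]
opening: 0.998
grasp_force: 0.0
```

```bash
python3 - <<'E'
from h import *
st=env.observe(); s=viewer.snapshot('wrist'); save(s,'w2'); R=np.array(st['orientation'])
print(st['position'],st['ft_force'])
for t in ['cam_button','cam_press','cam_sleeve']:
    for r in finder.recognise('wrist',t)[:2]: print(t,r['p'],(world(s,'wrist',r['xyz'],st)-st['position'])@R)
E
```

```text
[694.71319261  34.02380849  55.78339966] [ 0.54669574  0.06606326 -0.61379102]
cam_button 0.65 [[  0.75035947  25.41959801 -23.42807419]]
cam_press 0.66 [[ 42.89174067  -1.50708218 -34.05435693]]
cam_sleeve 0.73 [[ 40.99280563  -0.30559334 -33.25406304]]
```

View pics/w2.png

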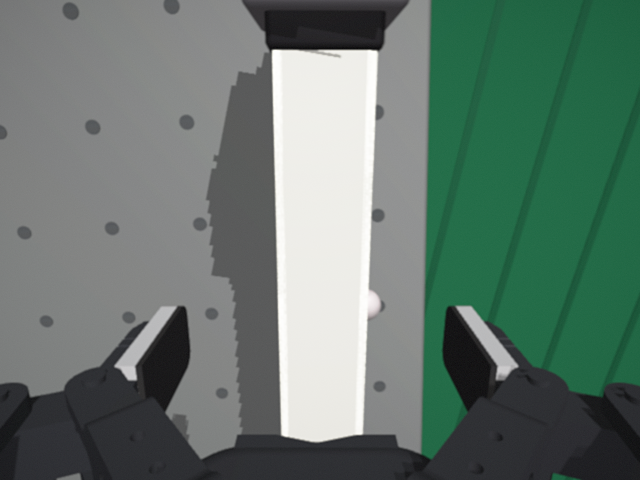

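The fingers straddle the sleeve and the button at (372,305) is within 1 mm of the pad centre. Closing now.

Call:
carry_out(
  moves=[
    {"tx": 0, "ty": 0, "tz": 0, "rx": 0, "ry": 0, "rz": 0, "gripper": -1},
    {"tx": 0, "ty": 0, "tz": 0, "rx": 0, "ry": 0, "rz": 0, "gripper": -1},
    {"tx": 0, "ty": 0, "tz": 0, "rx": 0, "ry": 0, "rz": 0, "gripper": -1},
    {"tx": 0, "ty": 0, "tz": 0, "rx": 0, "ry": 0, "rz": 0, "gripper": -1},
    {"tx": 0, "ty": 0, "tz": 0, "rx": 0, "ry": 0, "rz": 0, "gripper": -1},
    {"tx": 0, "ty": 0, "tz": 0, "rx": 0, "ry": 0, "rz": 0, "gripper": -1},
    {"tx": 0, "ty": 0, "tz": 0, "rx": 0, "ry": 0, "rz": 0, "gripper": -1},
    {"tx": 0, "ty": 0, "tz": 0, "rx": 0, "ry": 0, "rz": 0, "gripper": -1},
  ],
  newtons=60,
)

```text
clock: 4.28
position: [696.6, 34.2, 56.3]
orientation: [[-0.159, 0.987, 0.004], [0.987, 0.159, 0.0], [-0.0, 0.004, -1.0]]
ft_force: [5.6, 1.0, 1.8]
opening: 0.328
grasp_force: 59.7
```

Call:
carry_out(
  moves=[
    {"tx": 3, "ty": 1, "tz": 0, "rx": 0, "ry": 0, "rz": 0, "gripper": -1},
    {"tx": 7, "ty": 1, "tz": 0, "rx": 0, "ry": 0, "rz": 0, "gripper": -1},
    {"tx": 12, "ty": 1, "tz": 0, "rx": 0, "ry": 0, "rz": 0, "gripper": -1},
    {"tx": 17, "ty": 1, "tz": 0, "rx": 0, "ry": 0, "rz": 0, "gripper": -1},
    {"tx": 22, "ty": 1, "tz": 0, "rx": 0, "ry": 0, "rz": 0, "gripper": -1},
    {"tx": 26, "ty": 1, "tz": 0, "rx": 0, "ry": 0, "rz": 0, "gripper": -1},
    {"tx": 30, "ty": 1, "tz": 0, "rx": 0, "ry": 0, "rz": 0, "gripper": -1},
    {"tx": 32, "ty": 1, "tz": 0, "rx": 0, "ry": 0, "rz": 0, "gripper": -1},
  ],
)

```text
clock: 4.95
position: [693.7, 53.6, 56.8]
orientation: [[-0.152, 0.988, 0.006], [0.988, 0.152, -0.021], [-0.021, 0.003, -1.0]]
ft_force: [7.9, -35.8, 3.2]
opening: 0.326
grasp_force: 63.7
```

The force is 36 N and the tool lags by 12 mm. I'll check whether the sleeve moved.

```bash
cat > look.py <<'E'
import sys
from h import *
st=env.observe(); s=viewer.snapshot('wrist'); save(s,sys.argv[1]); R=np.array(st['orientation'])
print(st['clock'],st['position'],st['ft_force'],st['opening'],st['grasp_force'])
t=viewer.snapshot('top'); save(t,sys.argv[1]+'t'); m=t['depth']>0; P=world(t,'top',cloud(t,m)); C=t['frame'][m].astype(int)
d=np.array([-.158,.987]);n=np.array([.987,.158]);q=P[:,:2]-[696.85,42.9]
for nm,col in (('sleeve',C.min(1)>190),('cam',(C.max(1)<150)&(C.min(1)>70)&(P[:,2]>94))):
    k=col&(abs(q@n)<30)&(q@d>20)&(q@d<200)&(P[:,2]>82); print(nm,k.sum(),np.percentile(q[k]@d,[1,50,99]) if k.any() else '')
E
python3 look.py w3
```

```text
4.95 [693.70128521  53.57407995  56.8065594 ] [  7.88449967 -35.79444508   3.17284896] 0.3260201180540052 63.71823638677597
sleeve 0 
cam 0
```

View pics/w3.png

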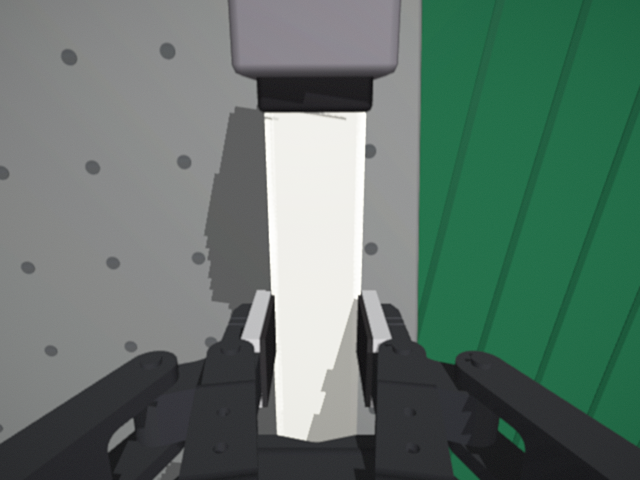

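```bash
python3 - <<'E'
from h import *
st=env.observe(); s=viewer.snapshot('wrist'); R=np.array(st['orientation'])
print(st['position'],st['ft_force'])
m=s['depth']>0; P=world(s,'wrist',cloud(s,m),st); C=s['frame'][m].astype(int)
q=P[:,:2]-[696.85,42.9]; d=np.array([-.158,.987]);n=np.array([.987,.158])
k=(C.min(1)>190)&(P[:,2]>84)&(abs(q@n)<25)&(q@d>0)
print('sleeve end',np.percentile(q[k]@d,[90,99,100]),'z',P[k,2].mean(),'lat',np.percentile(q[k]@n,[1,99]))
k=(C.max(1)<190)&(C.min(1)>90)&(P[:,2]>92)&(P[:,2]<105)&(abs(q@n)<35)&(q@d>60)
print('cam',k.sum(),np.percentile(q[k]@d,[0,1,99,100]))
t=viewer.snapshot('side'); save(t,'s3')
E
```

```text
[693.69978832  53.62002664  56.7879567 ] [  7.32824315 -32.82978051   3.43100912]
sleeve end [74.97438137 81.06189055 81.94750377] z 89.51945232787564 lat [-21.2461472   15.95940706]
cam 11749 [ 92.080779    93.57234275 110.26254286 110.84455027]
```

View pics/s3.png

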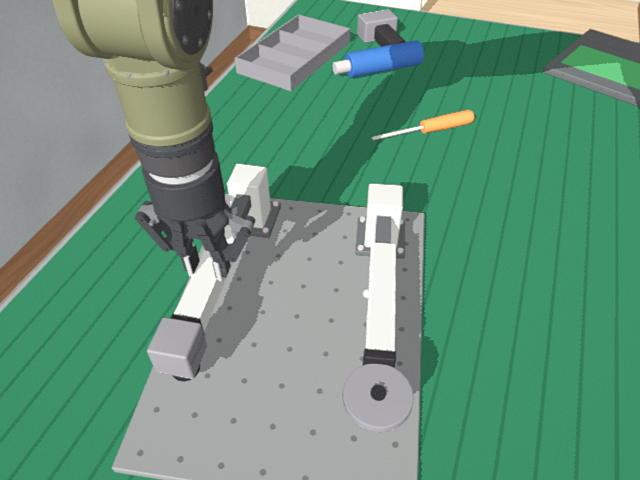

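The sleeve only took up the play (its end went from about 79 to 81 mm) and the pads slipped along it. I'll let go, go back to the button and look.

Call:
carry_out(
  moves=[
    {"tx": -6, "ty": 0, "tz": 0, "rx": 0, "ry": 0, "rz": 0, "gripper": 1},
    {"tx": -12, "ty": 0, "tz": 0, "rx": 0, "ry": 0, "rz": 0, "gripper": 1},
    {"tx": -12, "ty": 0, "tz": 0, "rx": 0, "ry": 0, "rz": 0, "gripper": 1},
    {"tx": -12, "ty": 0, "tz": 0, "rx": 0, "ry": 0, "rz": 0, "gripper": 1},
    {"tx": -12, "ty": 0, "tz": 0, "rx": 0, "ry": 0, "rz": 0, "gripper": 1},
    {"tx": -18, "ty": 0, "tz": 0, "rx": 0, "ry": 0, "rz": 0, "gripper": 1},
    {"tx": -26, "ty": 0, "tz": 0, "rx": 0, "ry": 0, "rz": 0, "gripper": 1},
    {"tx": -32, "ty": 1, "tz": 0, "rx": 0, "ry": 0, "rz": 0, "gripper": 1},
  ],
  newtons=110,
)

```text
clock: 5.82
position: [696.5, 33.8, 55.3]
orientation: [[-0.159, 0.987, -0.0], [0.987, 0.159, -0.0], [-0.0, -0.0, -1.0]]
ft_force: [0.8, 0.3, 0.1]
opening: 1.0
grasp_force: 0.0
```

```bash
python3 - <<'E'
from h import *
st=env.observe(); s=viewer.snapshot('wrist'); save(s,'w4'); R=np.array(st['orientation'])
print(st['clock'],st['position'],R.round(3).tolist(),st['opening'])
for t in ['cam_button']:
    for r in finder.recognise('wrist',t)[:2]: print(t,r['p'],(world(s,'wrist',r['xyz'],st)-st['position'])@R)
m=s['depth']>0; P=(world(s,'wrist',cloud(s,m),st)-st['position'])@R; C=s['frame'][m].astype(int)
k=(C.min(1)>150)&(P[:,2]<-15)&(P[:,2]>-31)&(P[:,1]>17)&(P[:,1]<27)&(abs(P[:,0])<15)
print(k.sum(),P[k].min(0),P[k].max(0))
k=(C.min(1)>190)&(P[:,2]<-30)&(P[:,2]>-38)&(abs(P[:,1])<22)&(P[:,0]>0)
print('sleeve lat',np.percentile(P[k,1],[1,99]),'end',np.percentile(P[k,0],[99,100]),'z',P[k,2].mean())
E
```

```text
5.8167 [696.5352004   33.80504687  55.34720136] [[-0.159, 0.987, -0.0], [0.987, 0.159, -0.0], [-0.0, -0.0, -1.0]] 1.0001657636613601
cam_button 0.69 [[ -1.3471705   25.22259206 -21.22628438]]
183 [ -2.87859787  17.00400376 -24.85243488] [  6.96904205  20.50081476 -17.51852637]
sleeve lat [-15.51386766  13.66428448] end [87.31452434 88.48036338] z -33.1744463363942
```

View pics/w4.png

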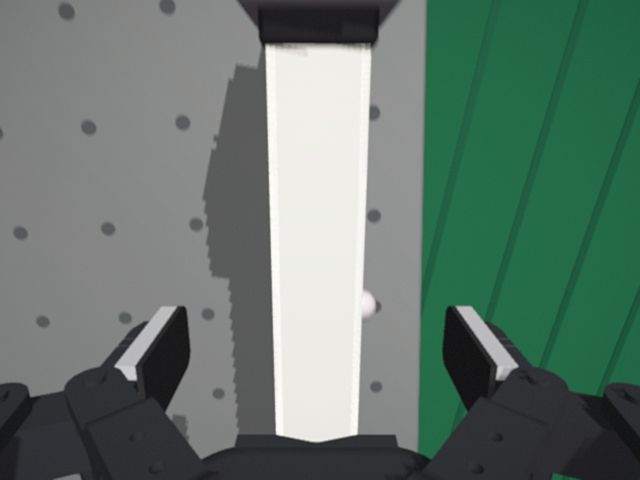

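The button is at (368,305), fully out, and 0–2 mm ahead of the pad centre. I'll regrip 1 mm forward and 3 mm lower with 110 N.

Call:
carry_out(
  moves=[
    {"tx": 1, "ty": 0, "tz": 3, "rx": 0, "ry": 0, "rz": 0, "gripper": 1},
    {"tx": 1, "ty": 0, "tz": 3, "rx": 0, "ry": 0, "rz": 0, "gripper": -1},
    {"tx": 1, "ty": 0, "tz": 3, "rx": 0, "ry": 0, "rz": 0, "gripper": -1},
    {"tx": 1, "ty": 0, "tz": 3, "rx": 0, "ry": 0, "rz": 0, "gripper": -1},
    {"tx": 1, "ty": 0, "tz": 3, "rx": 0, "ry": 0, "rz": 0, "gripper": -1},
    {"tx": 1, "ty": 0, "tz": 3, "rx": 0, "ry": 0, "rz": 0, "gripper": -1},
    {"tx": 1, "ty": 0, "tz": 3, "rx": 0, "ry": 0, "rz": 0, "gripper": -1},
    {"tx": 1, "ty": 0, "tz": 3, "rx": 0, "ry": 0, "rz": 0, "gripper": -1},
  ],
  newtons=110,
)

```text
clock: 6.58
position: [696.5, 35.5, 53.7]
orientation: [[-0.159, 0.987, 0.001], [0.987, 0.159, 0.0], [0.0, 0.001, -1.0]]
ft_force: [-2.6, -0.2, 6.7]
opening: 0.309
grasp_force: 109.7
```

Call:
carry_out(
  moves=[
    {"tx": 1, "ty": 0, "tz": 0, "rx": 0, "ry": 0, "rz": 0, "gripper": -1},
    {"tx": 2, "ty": 0, "tz": 0, "rx": 0, "ry": 0, "rz": 0, "gripper": -1},
    {"tx": 3, "ty": 0, "tz": 0, "rx": 0, "ry": 0, "rz": 0, "gripper": -1},
    {"tx": 4, "ty": 0, "tz": 0, "rx": 0, "ry": 0, "rz": 0, "gripper": -1},
    {"tx": 5, "ty": 0, "tz": 0, "rx": 0, "ry": 0, "rz": 0, "gripper": -1},
    {"tx": 6, "ty": 0, "tz": 0, "rx": 0, "ry": 0, "rz": 0, "gripper": -1},
    {"tx": 7, "ty": 0, "tz": 0, "rx": 0, "ry": 0, "rz": 0, "gripper": -1},
    {"tx": 8, "ty": 0, "tz": 0, "rx": 0, "ry": 0, "rz": 0, "gripper": -1},
  ],
)

```text
clock: 7.25
position: [696.3, 36.6, 53.7]
orientation: [[-0.156, 0.988, 0.002], [0.988, 0.156, -0.012], [-0.012, 0.001, -1.0]]
ft_force: [0.7, -18.9, 4.2]
opening: 0.314
grasp_force: 109.8
```

Call:
carry_out(
  moves=[
    {"tx": 1, "ty": 0, "tz": 0, "rx": 0, "ry": 0, "rz": 0, "gripper": -1},
    {"tx": 2, "ty": 0, "tz": 0, "rx": 0, "ry": 0, "rz": 0, "gripper": -1},
    {"tx": 3, "ty": 0, "tz": 0, "rx": 0, "ry": 0, "rz": 0, "gripper": -1},
    {"tx": 4, "ty": 0, "tz": 0, "rx": 0, "ry": 0, "rz": 0, "gripper": -1},
    {"tx": 5, "ty": 0, "tz": 0, "rx": 0, "ry": 0, "rz": 0, "gripper": -1},
    {"tx": 6, "ty": 0, "tz": 0, "rx": 0, "ry": 0, "rz": 0, "gripper": -1},
    {"tx": 7, "ty": 0, "tz": 0, "rx": 0, "ry": 0, "rz": 0, "gripper": -1},
    {"tx": 8, "ty": 0, "tz": 0, "rx": 0, "ry": 0, "rz": 0, "gripper": -1},
  ],
)

```text
clock: 7.92
position: [696.2, 37.1, 53.7]
orientation: [[-0.152, 0.988, 0.004], [0.988, 0.152, -0.024], [-0.025, 0.001, -1.0]]
ft_force: [4.3, -39.7, 3.3]
opening: 0.312
grasp_force: 109.8
```

Still blocked at 40 N, so the button isn't flush. I'll measure where the pads really are relative to the tube.

```bash
python3 - <<'E'
from h import *
st=env.observe(); s=viewer.snapshot('wrist'); save(s,'w5'); R=np.array(st['orientation'])
m=s['depth']>0; Pc=cloud(s,m); T=np.array(s['T_tool_cam']); P=Pc@T[:3,:3].T+T[:3,3]
print(T.round(2).tolist())
Z=np.zeros((480,640,3)); Z[m]=P
for v,u in [(285,265),(300,262),(320,255),(340,248),(300,272),(340,270),(380,270),(300,365),(320,375),(300,378),(340,385),(340,365),(380,365),(330,310),(150,310)]: print((v,u),Z[v,u].round(1),s['frame'][v,u])
E
```

```text
[[0.0, 0.96, 0.28, 71.01], [1.0, -0.0, -0.0, -1.34], [-0.0, 0.28, -0.96, -166.06], [0.0, 0.0, 0.0, 1.0]]
(285, 265) [-17.8 -28.   44.7] [91 92 92]
(300, 262) [ 11.1 -18.9 -36.5] [188 188 189]
(320, 255) [ 11.5 -19.2 -51.3] [188 188 189]
(340, 248) [ 12.2 -19.3 -64. ] [117 116 118]
(300, 272) [ 10.8 -15.7 -36. ] [61 61 61]
(340, 270) [  6.4 -14.6 -53.9] [27 29 30]
(380, 270) [ -5.4 -14.7 -56.3] [28 27 29]
(300, 365) [ 11.2  14.9 -36.8] [189 189 189]
(320, 375) [ 11.3  16.3 -50.9] [190 190 190]
(300, 378) [-26.3  32.   44.4] [147 148 145]
(340, 385) [ 12.3  17.1 -64.2] [83 83 86]
(340, 365) [ 10.9  12.1 -61.7] [44 44 45]
(380, 365) [ -1.3  12.5 -62.3] [34 33 35]
(330, 310) [ -0.6  -3.2 -35.2] [237 237 232]
(150, 310) [ 59.6  -3.  -37.2] [240 239 235]
```

View pics/w5.png

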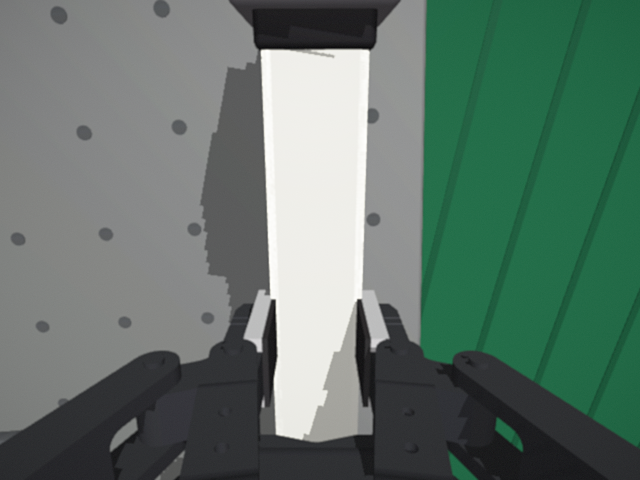

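```bash
python3 - <<'E'
from h import *
st=env.observe(); R=np.array(st['orientation'])
s=viewer.snapshot('side'); m=s['depth']>0; P=(world(s,'side',cloud(s,m))-st['position'])@R
for e in (1,-1):
    k=(abs(P[:,0])<16)&(P[:,1]*e>15)&(P[:,1]*e<30)&(P[:,2]<25)&(P[:,2]>-70)
    h,b=np.histogram(P[k,2],np.arange(-70,26,5)); print('side',e,dict(zip(b[:-1],h)))
w=viewer.snapshot('wrist'); T=np.array(w['T_tool_cam']); m=w['depth']>0; P=cloud(w,m)@T[:3,:3].T+T[:3,3]
for e in (1,-1):
    k=(abs(P[:,0])<16)&(P[:,1]*e>15.5)&(P[:,1]*e<30)&(P[:,2]<25)&(P[:,2]>-70)
    h,b=np.histogram(P[k,2],np.arange(-70,26,5)); print('wrist',e,dict(zip(b[:-1],h)))
f=s['frame'][215:315,150:270]; cv2.imwrite('pics/s5.png',cv2.resize(f[:,:,::-1],None,fx=6,fy=6,interpolation=cv2.INTER_CUBIC)[:,:720])
E
```

```text
side 1 {np.int64(-70): np.int64(39), np.int64(-65): np.int64(59), np.int64(-60): np.int64(47), np.int64(-55): np.int64(50), np.int64(-50): np.int64(43), np.int64(-45): np.int64(48), np.int64(-40): np.int64(50), np.int64(-35): np.int64(11), np.int64(-30): np.int64(0), np.int64(-25): np.int64(0), np.int64(-20): np.int64(0), np.int64(-15): np.int64(0), np.int64(-10): np.int64(0), np.int64(-5): np.int64(0), np.int64(0): np.int64(0), np.int64(5): np.int64(0), np.int64(10): np.int64(0), np.int64(15): np.int64(0), np.int64(20): np.int64(0)}
side -1 {np.int64(-70): np.int64(23), np.int64(-65): np.int64(16), np.int64(-60): np.int64(31), np.int64(-55): np.int64(38), np.int64(-50): np.int64(37), np.int64(-45): np.int64(34), np.int64(-40): np.int64(31), np.int64(-35): np.int64(17), np.int64(-30): np.int64(5), np.int64(-25): np.int64(1), np.int64(-20): np.int64(0), np.int64(-15): np.int64(0), np.int64(-10): np.int64(0), np.int64(-5): np.int64(0), np.int64(0): np.int64(0), np.int64(5): np.int64(0), np.int64(10): np.int64(0), np.int64(15): np.int64(0), np.int64(20): np.int64(0)}
wrist 1 {np.int64(-
[... 381 characters left out ...]
5): np.int64(0), np.int64(0): np.int64(0), np.int64(5): np.int64(0), np.int64(10): np.int64(0), np.int64(15): np.int64(0), np.int64(20): np.int64(0)}
wrist -1 {np.int64(-70): np.int64(602), np.int64(-65): np.int64(551), np.int64(-60): np.int64(189), np.int64(-55): np.int64(292), np.int64(-50): np.int64(286), np.int64(-45): np.int64(266), np.int64(-40): np.int64(253), np.int64(-35): np.int64(191), np.int64(-30): np.int64(38), np.int64(-25): np.int64(0), np.int64(-20): np.int64(0), np.int64(-15): np.int64(0), np.int64(-10): np.int64(0), np.int64(-5): np.int64(0), np.int64(0): np.int64(0), np.int64(5): np.int64(0), np.int64(10): np.int64(0), np.int64(15): np.int64(0), np.int64(20): np.int64(0)}
```

View pics/s5.png

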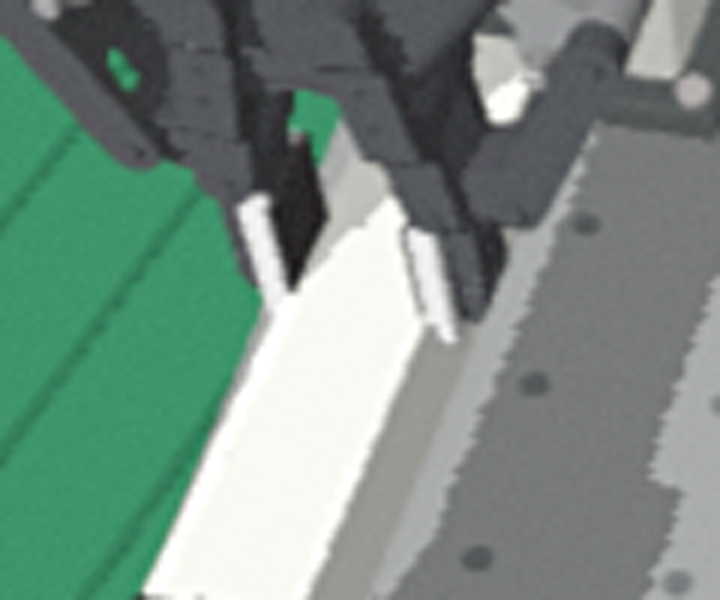

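The picture shows the fingertips ending only just below the sleeve's top edge, at tool z of about −28 mm (world z about 82 mm). The pads therefore rode above the button. I'll open, go back 16 mm and go down 22 mm.

Call:
carry_out(
  moves=[
    {"tx": -8, "ty": 0, "tz": 0, "rx": 0, "ry": 0, "rz": 0, "gripper": -1},
    {"tx": -16, "ty": 0, "tz": 0, "rx": 0, "ry": 0, "rz": 0, "gripper": 1},
    {"tx": -16, "ty": 0, "tz": 0, "rx": 0, "ry": 0, "rz": 0, "gripper": 1},
    {"tx": -16, "ty": 0, "tz": 0, "rx": 0, "ry": 0, "rz": 0, "gripper": 1},
    {"tx": -16, "ty": 0, "tz": 0, "rx": 0, "ry": 0, "rz": 0, "gripper": 1},
    {"tx": -16, "ty": 0, "tz": 0, "rx": 0, "ry": 0, "rz": 0, "gripper": 1},
    {"tx": -16, "ty": 0, "tz": 10, "rx": 0, "ry": 0, "rz": 0, "gripper": 1},
    {"tx": -16, "ty": 0, "tz": 22, "rx": 0, "ry": 0, "rz": 0, "gripper": 1},
  ],
  newtons=80,
)

```text
clock: 8.73
position: [697.3, 36.1, 30.6]
orientation: [[-0.16, 0.987, 0.002], [0.987, 0.16, 0.0], [-0.0, 0.002, -1.0]]
ft_force: [1.2, 0.8, -0.4]
opening: 0.997
grasp_force: 0.0
```

Call:
carry_out(
  moves=[
    {"tx": 0, "ty": 0, "tz": 0, "rx": 0, "ry": 0, "rz": 0, "gripper": -1},
    {"tx": 0, "ty": 0, "tz": 0, "rx": 0, "ry": 0, "rz": 0, "gripper": -1},
    {"tx": 0, "ty": 0, "tz": 0, "rx": 0, "ry": 0, "rz": 0, "gripper": -1},
    {"tx": 0, "ty": 0, "tz": 0, "rx": 0, "ry": 0, "rz": 0, "gripper": -1},
    {"tx": 0, "ty": 0, "tz": 0, "rx": 0, "ry": 0, "rz": 0, "gripper": -1},
    {"tx": 0, "ty": 0, "tz": 0, "rx": 0, "ry": 0, "rz": 0, "gripper": -1},
    {"tx": 0, "ty": 0, "tz": 0, "rx": 0, "ry": 0, "rz": 0, "gripper": -1},
    {"tx": 0, "ty": 0, "tz": 0, "rx": 0, "ry": 0, "rz": 0, "gripper": -1},
  ],
)

```text
clock: 9.4
position: [696.5, 35.3, 31.8]
orientation: [[-0.159, 0.987, 0.001], [0.987, 0.159, 0.0], [0.0, 0.001, -1.0]]
ft_force: [-2.8, 0.3, 5.4]
opening: 0.34
grasp_force: 81.6
```

Now a gentle pull.

Call:
carry_out(
  moves=[
    {"tx": 2, "ty": 0, "tz": 0, "rx": 0, "ry": 0, "rz": 0, "gripper": -1},
    {"tx": 4, "ty": 0, "tz": 0, "rx": 0, "ry": 0, "rz": 0, "gripper": -1},
    {"tx": 6, "ty": 0, "tz": 0, "rx": 0, "ry": 0, "rz": 0, "gripper": -1},
    {"tx": 8, "ty": 0, "tz": 0, "rx": 0, "ry": 0, "rz": 0, "gripper": -1},
    {"tx": 10, "ty": 0, "tz": 0, "rx": 0, "ry": 0, "rz": 0, "gripper": -1},
    {"tx": 12, "ty": 0, "tz": 0, "rx": 0, "ry": 0, "rz": 0, "gripper": -1},
    {"tx": 14, "ty": 0, "tz": 0, "rx": 0, "ry": 0, "rz": 0, "gripper": -1},
    {"tx": 16, "ty": 0, "tz": 0, "rx": 0, "ry": 0, "rz": 0, "gripper": -1},
  ],
)

```text
clock: 10.07
position: [694.4, 48.9, 31.8]
orientation: [[-0.158, 0.987, 0.001], [0.987, 0.158, -0.003], [-0.003, 0.001, -1.0]]
ft_force: [-0.9, -5.5, 5.4]
opening: 0.337
grasp_force: 80.8
```

It slides at 5.5 N, so I'll continue to the next hole.

Call:
carry_out(
  moves=[
    {"tx": 4, "ty": 0, "tz": 0, "rx": 0, "ry": 0, "rz": 0, "gripper": -1},
    {"tx": 8, "ty": 0, "tz": 0, "rx": 0, "ry": 0, "rz": 0, "gripper": -1},
    {"tx": 12, "ty": 0, "tz": 0, "rx": 0, "ry": 0, "rz": 0, "gripper": -1},
    {"tx": 16, "ty": 0, "tz": 0, "rx": 0, "ry": 0, "rz": 0, "gripper": -1},
    {"tx": 19, "ty": 0, "tz": 0, "rx": 0, "ry": 0, "rz": 0, "gripper": -1},
    {"tx": 22, "ty": 0, "tz": 0, "rx": 0, "ry": 0, "rz": 0, "gripper": -1},
    {"tx": 24, "ty": 0, "tz": 0, "rx": 0, "ry": 0, "rz": 0, "gripper": -1},
    {"tx": 25, "ty": 0, "tz": 0, "rx": 0, "ry": 0, "rz": 0, "gripper": -1},
  ],
)

```text
clock: 10.73
position: [690.2, 74.8, 31.8]
orientation: [[-0.158, 0.987, 0.001], [0.987, 0.158, -0.002], [-0.002, 0.001, -1.0]]
ft_force: [-1.6, -5.4, 5.4]
opening: 0.339
grasp_force: 80.5
```

Call:
carry_out(
  moves=[
    {"tx": 0.5, "ty": 0, "tz": 0, "rx": 0, "ry": 0, "rz": 0, "gripper": -1},
    {"tx": 1, "ty": 0, "tz": 0, "rx": 0, "ry": 0, "rz": 0, "gripper": -1},
    {"tx": 1.5, "ty": 0, "tz": 0, "rx": 0, "ry": 0, "rz": 0, "gripper": -1},
    {"tx": 2, "ty": 0, "tz": 0, "rx": 0, "ry": 0, "rz": 0, "gripper": -1},
    {"tx": 2, "ty": 0, "tz": 0, "rx": 0, "ry": 0, "rz": 0, "gripper": -1},
    {"tx": 2, "ty": 0, "tz": 0, "rx": 0, "ry": 0, "rz": 0, "gripper": -1},
    {"tx": 2, "ty": 0, "tz": 0, "rx": 0, "ry": 0, "rz": 0, "gripper": -1},
    {"tx": 2, "ty": 0, "tz": 0, "rx": 0, "ry": 0, "rz": 0, "gripper": -1},
  ],
)

```text
clock: 11.4
position: [690.2, 75.0, 31.8]
orientation: [[-0.157, 0.988, 0.001], [0.988, 0.157, -0.004], [-0.004, 0.001, -1.0]]
ft_force: [-1.0, -7.8, 5.1]
opening: 0.334
grasp_force: 80.6
```

Travel is 40.2 mm and the sleeve now resists, so the button seems to have popped. I'll let go, rise and check.

Call:
carry_out(
  moves=[
    {"tx": -2, "ty": 0, "tz": 0, "rx": 0, "ry": 0, "rz": 0, "gripper": -1},
    {"tx": -2, "ty": 0, "tz": 0, "rx": 0, "ry": 0, "rz": 0, "gripper": 1},
    {"tx": -2, "ty": 0, "tz": 0, "rx": 0, "ry": 0, "rz": 0, "gripper": 1},
    {"tx": -2, "ty": 0, "tz": 0, "rx": 0, "ry": 0, "rz": 0, "gripper": 1},
    {"tx": -2, "ty": 0, "tz": 0, "rx": 0, "ry": 0, "rz": 0, "gripper": 1},
    {"tx": -2, "ty": 0, "tz": 0, "rx": 0, "ry": 0, "rz": 0, "gripper": 1},
    {"tx": -2, "ty": 0, "tz": -20, "rx": 0, "ry": 0, "rz": 0, "gripper": 1},
    {"tx": -2, "ty": 0, "tz": -50, "rx": 0, "ry": 0, "rz": 0, "gripper": 1},
  ],
)

```text
clock: 12.07
position: [686.8, 75.6, 77.1]
orientation: [[-0.159, 0.987, -0.007], [0.987, 0.159, -0.001], [0.0, -0.007, -1.0]]
ft_force: [0.1, 0.6, 0.4]
opening: 1.003
grasp_force: 0.0
```

Call:
carry_out(
  moves=[
    {"tx": -6, "ty": 0, "tz": -30, "rx": 0, "ry": 0, "rz": 0, "gripper": 1},
    {"tx": -12, "ty": 0, "tz": -60, "rx": 0, "ry": 0, "rz": 0, "gripper": 1},
    {"tx": -18, "ty": 0, "tz": -90, "rx": 0, "ry": 0, "rz": 0, "gripper": 1},
    {"tx": -24, "ty": 0, "tz": -100, "rx": 0, "ry": 0, "rz": 0, "gripper": 1},
    {"tx": -30, "ty": 0, "tz": -100, "rx": 0, "ry": 0, "rz": 0, "gripper": 1},
    {"tx": -30, "ty": 0, "tz": -100, "rx": 0, "ry": 0, "rz": 0, "gripper": 1},
    {"tx": -30, "ty": 0, "tz": -100, "rx": 0, "ry": 0, "rz": 0, "gripper": 1},
    {"tx": -30, "ty": 0, "tz": -100, "rx": 0, "ry": 0, "rz": 0, "gripper": 1},
  ],
)

```text
clock: 12.73
position: [693.3, 46.2, 177.9]
orientation: [[-0.159, 0.987, -0.004], [0.987, 0.159, -0.0], [0.001, -0.004, -1.0]]
ft_force: [-0.1, -0.0, 0.1]
opening: 0.997
grasp_force: 0.0
```

```bash
python3 - <<'E'
from h import *
st=env.observe(); s=viewer.snapshot('wrist'); save(s,'w6'); R=np.array(st['orientation'])
print(st['clock'],st['position'],st['ft_force'])
for r in finder.recognise('wrist','cam_button')[:2]: print(r['p'],world(s,'wrist',r['xyz'],st))
m=s['depth']>0; P=world(s,'wrist',cloud(s,m),st); C=s['frame'][m].astype(int)
q=P[:,:2]-[696.85,42.9]; d=np.array([-.158,.987]);n=np.array([.987,.158])
k=(C.min(1)>190)&(abs(P[:,2]-90)<5)&(abs(q@n)<25); print('sleeve',np.percentile(q[k]@d,[1,99,100]))
k=(C.min(1)>120)&(P[:,2]>66)&(P[:,2]<84)&(q@n>15)&(q@n<26)&(abs(q@d+8)<60);print('button',k.sum(),np.median(q[k]@d),(q[k]@n).max(),P[k,2].mean())
E
```

```text
12.7333 [693.30641808  46.20556657 177.85005352] [-0.12375452 -0.02635419  0.11687616]
sleeve [-132.42837716  118.52802526  120.15112318]
button 71 -5.927052033623731 18.55742071359541 76.81531481026695
```

View pics/w6.png

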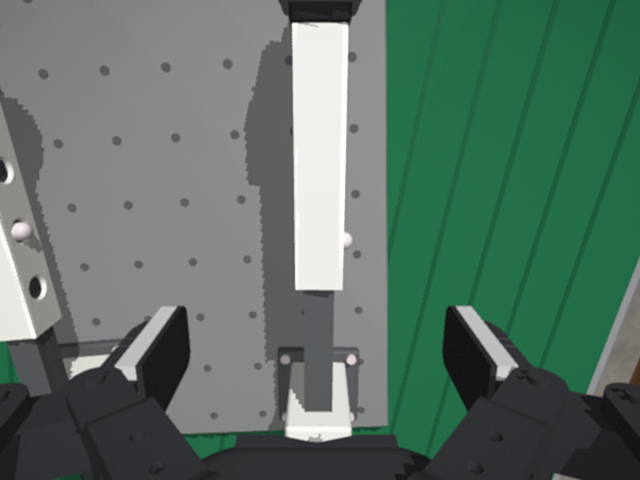

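The sleeve end moved from about 80 to 120 mm, and the button is out again at (346,240), near the sleeve's rear end. More inner tube now shows, the lamp arm is unchanged and the gripper is clear.

```bash
python3 -c "
from h import *
print(ticket.finish_job())"
```

```text
the job is handed in; nothing more can be done
None
```

The camera arm is one hole (40 mm) longer with its button popped out through the next hole, the lamp arm was left as it was, the gripper is clear, and the job is handed in; two earlier pulls slipped because the pads sat above the button.

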